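# Lock the edge guide down with its T-head knob

## Robot

A 6-joint arm with a two-finger parallel gripper is mounted at the origin on the work surface. World frame = base frame: x ahead of the robot, y to its left, z up, the work surface at z = 0. Lengths are in m, angles in rad, forces in N, time in s.
With the tool pointing down it reaches from about 0.25 to 0.725 m from the base axis. Payload 4 kg.
Tool frame: the origin (TCP) lies between the finger pads; the fingertips stand 25 mm ahead of it and the grasp point (between the pads) lies 6 mm ahead of it; z points along the fingers, y is the line along which they close (so a half turn about z gives the same grasp; the last joint's range is limited). The gripper opens to 85 mm and grips with 20 to 120 N. Pads are 22 mm wide; open, the fingers measure 114 mm over their backs; the gripper's body (76 mm by 85 mm) begins 54 mm behind the grasp point. The pads swing forward as they close: fully open they stand 13 mm farther back than shut.
Start: joints at [-1.325, 0.241, 0.005, 1.335, 0, 1.571], TCP at [0.122, -0.485, 0.256] pointing down, gripper open.
Joint ranges: [-2.72, 2.72], [-1.05, 1.87], [-1.09, 1.28], [-1.99, 2.15], [-1.42, 1.44], [-3.14, 3.14]. Speed limits (rad/s): [2.79, 2.79, 3.14, 3.14, 3.14, 3.14].

## Interface

Orientations are given as a unit quaternion [x, y, z, w].
In Python, from workcell import bot gives the robot as it stands. The module is installed in compiled form; this text tells all that it offers.
- The arm moves only by the shell command python3 -m pendant 'ROWS'. ROWS is JSON, one flat list of numbers, 7 for each row, row after row: the shift along the tool's x, y, z normalised to -1 to 1, where 1 is 0.5 m, then the turn, a rotation vector about the tool's x, y, z normalised to -1 to 1, where 1 is 180 degrees, then the opening, from 0 (shut) to 1 (fully open). In form: [tx, ty, tz, ax, ay, az, fingers, tx, ty, tz, ax, ay, az, fingers, ...]. A call has exactly 10 rows; each row is the pose to reach, as a shift and turn from the pose commanded when the call began, along the tool's axes at that moment, turning the shorter way round; what a row does not reach only later rows make up. A row lasts 1/12 s, in which the tool goes at most 41.7 mm and 7.16 degrees, less where a joint would pass 70% of its speed; a pose out of reach is approached as far as the arm can. A call with a number of a shift or a turn outside -1 to 1 is refused whole. A call with a gripper value outside its range is refused whole. The fingers move at their own pace and stop on an object; the grip force is fixed at half the most. Time passes only in rows, so rows that repeat a pose let the fingers close, or fill a call up. It gives the time, the measured TCP pose, the force, the opening and the grip force at its end, in the units of the state.
- bot.get_obs(): the state, without advancing time (a new reading comes with each control period).
- bot.camera(name): name is "scene" or "top" or "wrist"; returns a dict with "pixels" (480x640x3 uint8, red, green, blue), "mtx" (3x3 intrinsics, pixels), "k1" (the pictures are not rectified: a ray, as slopes to the right and down, at radius r is drawn at 1 + k1 r^2 times it, then the intrinsics apply), "cam_to_world" (4x4, takes a point from camera to world coordinates); the wrist camera has in their place "hand_eye" (4x4, takes a point from camera to tool coordinates, whose origin is the TCP and whose axes are the flange's). Camera axes: x right, y up, looking along -z (the intrinsics and any distortion apply to the point x, -y, -z); pixel columns grow to the right and rows downward; lengths in m; the calibration is good to about 2 mm. A picture is of the moment at which its call begins: read the wrist's pose just before it. There is no depth.
- bot.job_done(): hands the job in; it is judged then, once.
The state is a dict: "clock": time; "joint_pos": joint angles; "joint_vel": joint speeds; "tau": joint torques, N m; "eef_pos": TCP position; "tool_rot": TCP orientation; "ft_force": force on the tool from outside, world axes, zero at the start; "ft_torque": the same for the moment, N m; "grip_width": finger opening in m; "grasp_force": force on a finger pad.
Only numpy, scipy, OpenCV 4.12 (cv2) and the standard library are available. Lean on these libraries where they do the work, as an engineer would, in place of code of your own. Each camera call takes 0.05 s, during which the arm holds its last target. There are 200 camera calls.

## Task

Lock the aluminium edge guide to its wooden base: take the red locking knob out of its maple holder, pass its steel T-head down through the slot in the guide, push it against the spring underneath and turn it a quarter turn, either way, so that the spring lifts it into its seat and it stays locked, upright, crosswise to the slot. How deep the catch sits differs each time and is not marked, so go by feel and gently, never bearing on the guide or into the lock with more than 30 N. Let go of the knob at the end, and leave the other things where they lie.

Things in the scene. Friction and masses are not known exactly. Their poses are not given: they have to be found in the camera images.
- knob: loose locking knob, 84 mm tall, upright in the holder, 0.12 kg. Origin: centre of the underside of its T-head; z up the shaft; x along the T-head and along the grip (parallel; a half turn looks the same). Steel T-head 36 (x) x 12 (y) x 10 mm high; steel shaft 11 mm in diameter from 10 to 56 mm up; red grip from 56 to 84 mm
- knob_grip (a point): middle of the knob's red plastic grip, 70 mm above the T-head's underside, axes as the knob's. The grip is 46 (x) x 16 (y) x 28 (z) mm, with flat sides: take it from above across its 16 mm
- holder: fixed maple block 80 (x) x 56 (y) x 34 mm high, origin at the centre of its underside. In the middle of its top a pocket 40 (x) x 16 (y) mm, 26 mm deep, open upwards, in which the knob's T-head stands with about 2 mm play
- base: fixed wooden lock base with the aluminium edge guide (300 x 76 x 6 mm plate) on it; origin at the centre of its underside, on the bench; x along guide and slot, y across. Guide top 51 mm above the origin; a 6 mm high lip runs along its +y edge, 35 mm from the slot's centre line. Under the slot is a hidden steel catch (ridges round a passage barely wider than the slot) and below it a sprung plunger
- slot (a point): centre of the slot's mouth, level with the guide's top face, axes as the base's. The slot goes through the guide, 38.6 mm long (base x) and 14.6 mm wide, edges broken by 2 mm
- catch_mid (a point): 22 mm below the guide's top, on the slot's axis: the middle of where the underside of the catch's ridges may lie. The catch was set by hand, anywhere from 8 mm above to 8 mm below this point; the poses do not tell. The T-head can turn (either way) only while its top is below the ridges; higher up the passage walls stop it. At a quarter turn (head along base y) a groove 16 mm wide, 4.5 mm deep in the ridges takes the head
- lock_floor (a point): fixed point on the slot's axis 43 mm below the guide's top. Above it the sprung plunger: the T-head's underside meets it 3.5 mm below the ridges' underside; it yields at 2.5 N plus 0.8 N per mm and is hard down after 9 mm (10 N, then solid). The head is free to turn with it pushed 6.5 to 9 mm. Turned a quarter and eased, the spring lifts the head 7 mm from hard down into the groove: locked
- bit_case: bystander: closed green router bit case 110 x 75 x 34 mm, origin centre of its underside
- sanding_block: bystander: grey sanding block 100 x 65 x 38 mm, origin centre of its underside
- clamp_a: bystander: red spring clamp lying flat, 140 x 80 x 20 mm, origin near its pivot, at bench level, jaws to its +x
- clamp_b: bystander: second red spring clamp, alike
- square: bystander: steel square lying flat, stock 110 mm along y, blade 160 mm along +x, 12 mm thick, origin under the middle of the stock
- glue: bystander: yellow glue bottle, 54 mm across, 115 mm tall, origin centre of its underside
- tape: bystander: yellow tape measure lying flat, 66 x 60 x 34 mm, origin centre of its underside
Mind the look-alikes: they are no part of the job. What is shaped like the knob but blue is not meant.

How it is judged:
On the way, in this order (a step that is already met when the one before it is completed fails the run):
1. the knob is lifted clear of its holder (z of knob in the frame of holder above 0.045 m), for 0.1 s.
2. the T-head has gone down through the slot, lying along it (angle between the x axis of knob and the x axis of base, either way round below 0.15 rad and z of knob in the frame of slot below -0.008 m and x of knob in the frame of slot between -0.006 and 0.006 m and y of knob in the frame of slot between -0.006 and 0.006 m), for 0.1 s.
3. the knob is turned crosswise with its head under the guide (angle between the x axis of knob and the y axis of base, either way round below 0.14 rad and z of knob in the frame of slot below -0.0175 m and x of knob in the frame of slot between -0.006 and 0.006 m and y of knob in the frame of slot between -0.006 and 0.006 m), for 0.2 s.
At the end, for the whole second after the job is handed in: The knob stands in the slot, locked: its T-head crosswise to the slot within 8 degrees, its underside more than 17.5 mm below the guide's top, within 4 mm of the slot's centre along and across, upright within about 6 degrees, at rest (angle between the x axis of knob and the y axis of base, either way round below 0.14 rad and z of knob in the frame of slot below -0.0175 m and x of knob in the frame of slot between -0.004 and 0.004 m and y of knob in the frame of slot between -0.004 and 0.004 m and angle between knob's own z axis and vertical below 0.1 rad and linear speed of knob below 0.02 m/s and angular speed of knob below 0.2 rad/s); the robot touches nothing.
It fails at once if the knob bears on the base, guide or lock with more than 30 N (contact force between knob and base above 30 N).
It fails at once if the robot itself presses on the base or guide with more than 30 N (contact force between any of the fingers, the arm and base above 30 N).
It fails at once if another thing is moved by more than 25 mm (distance of any of bit_case, sanding_block, clamp_a, clamp_b, square, glue, tape from where it was at the start of the episode above 0.025 m).
It also fails if it takes over 58 s, if anything falls off the work surface, if the arm or the gripper's body presses on something with over 40 N, if the wrist force passes 120 N, or if a joint passes its speed limit or range.

## Working session

There is one attempt and no reset: what is moved stays moved. The work goes in short steps, Python scripts to look and compute and a shell command to move; the robot and the scene stay as the last step left them, time stands still between calls to the robot, and variables do not carry over. Pictures are saved under pics/ and viewed, at most 10 in all, crops included, and the job is handed in when it is done.

```bash
mkdir -p pics; cat > h.py <<'E'
import numpy as np, cv2
from workcell import bot
from scipy.spatial.transform import Rotation as R
def snap(name,fn=None):
    o=bot.get_obs(); c=bot.camera(name)
    if 'hand_eye' in c:
        T=np.eye(4);T[:3,:3]=R.from_quat(o['tool_rot']).as_matrix();T[:3,3]=o['eef_pos'];c['T']=T@np.array(c['hand_eye'])
    else: c['T']=np.array(c['cam_to_world'])
    if fn: cv2.imwrite('pics/'+fn,c['pixels'][:,:,::-1])
    return c
def cast(c,px,z):
    px=np.array(px,float).reshape(-1,2);M=np.array(c['mtx']);s=(px-M[:2,2])/[M[0,0],M[1,1]]
    u=s.copy()
    for _ in range(20): u=s/(1+c['k1']*(u**2).sum(1,keepdims=True))
    d=np.c_[u[:,0],-u[:,1],-np.ones(len(u))]@c['T'][:3,:3].T;p=c['T'][:3,3]
    return p+d*((z-p[2])/d[:,2:])
E
python3 - <<'E'
from h import *
o=bot.get_obs();print(o)
for n in('top','scene'):
    c=snap(n,n+'.png');np.save(n+'.npy',c,allow_pickle=True);print(n,c['T'][:3,3],c['mtx'],c['k1'])
E
```

```text
{'clock': 0.0, 'joint_pos': array([-1.32500319e+00,  2.41426678e-01,  3.75411963e-03,  1.33519782e+00,
        8.14107791e-06,  1.57080059e+00]), 'joint_vel': array([-5.17700490e-04,  1.57688468e-03,  3.88169546e-04, -2.72676893e-05,
       -1.81204864e-04,  1.47112958e-03]), 'tau': array([ 7.08627758e-04, -3.72325766e+01,  2.52402645e+01,  1.71221240e-02,
        2.55561289e-06, -3.11770876e-06]), 'eef_pos': array([ 0.12152751, -0.48442353,  0.25541746]), 'tool_rot': array([ 9.92457445e-01,  1.22585253e-01, -1.23088889e-04, -1.02970457e-03]), 'ft_force': array([-0.66705409, -0.59261491,  0.32375007]), 'ft_torque': array([ 0.04401278, -0.01372167,  0.01534975]), 'grasp_force': 0.0, 'grip_width': 0.08559389423898878}
top [0.42374734 0.00582477 1.40033533] [[554.40529593   0.         321.29358241]
 [  0.         554.40529593 238.27811788]
 [  0.           0.           1.        ]] -0.015140297232661708
scene [ 1.24817892 -0.21997838  0.79223668] [[468.35646056   0.         315.57297614]
 [  0.         468.35646056 241.03079528]
 [  0.           0.           1.        ]] -0.019422142189531224
```

View pics/top.png

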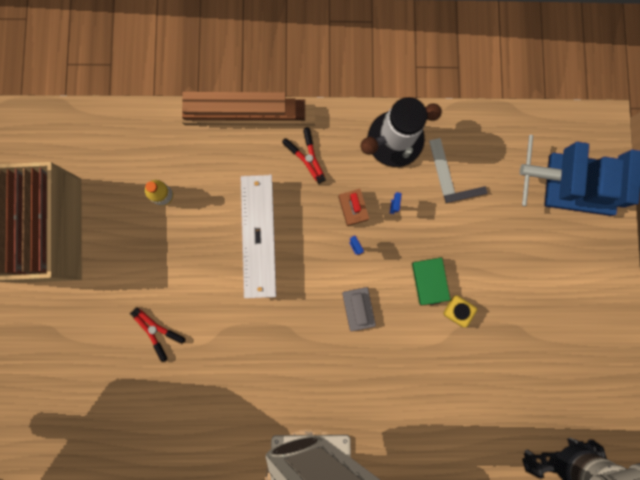

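View pics/scene.png

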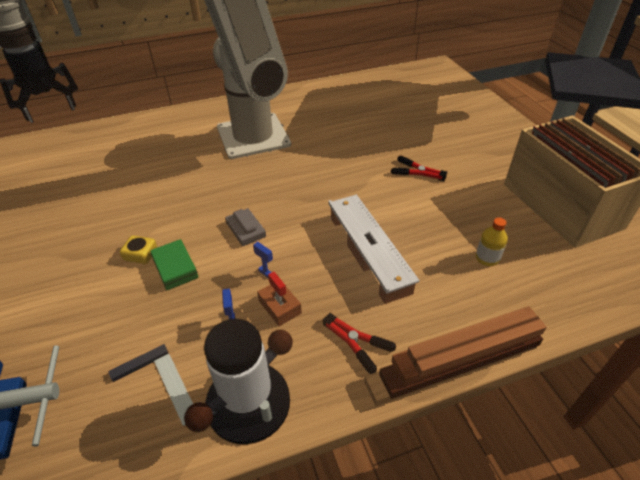

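```bash
cat > m.py <<'E'
from h import *
c=np.load('top.npy',allow_pickle=True).item();I=c['pixels'].astype(int)
r,g,b=I[...,0],I[...,1],I[...,2]
def rep(mask,box,z,n):
    m=np.zeros(mask.shape,np.uint8);x0,y0,x1,y1=box;m[y0:y1,x0:x1]=mask[y0:y1,x0:x1]
    k,l,st,ce=cv2.connectedComponentsWithStats(m);i=1+st[1:,4].argmax();p=np.argwhere(l==i)[:,::-1].astype(np.float32)
    q=cast(c,p,z)[:,:2];rc=cv2.minAreaRect((q*1000).astype(np.float32))
    print(n,'px',ce[i],'area',st[i,4],'mean',q.mean(0).round(4),'rect mm',np.round(rc[0],1),np.round(rc[1],1),rc[2])
rep((r>150)&(g<70)&(b<70),(335,185,375,225),.092,'red grip')
rep((b>130)&(r<90),(385,185,410,225),.09,'blue1');rep((b>130)&(r<90),(345,230,370,260),.09,'blue2')
rep((r>140)&(b>140)&(g>140),(230,160,290,310),.051,'guide')
rep((r<70)&(g<70)&(b<70),(245,215,268,255),.051,'slot')
s=np.load('scene.npy',allow_pickle=True).item()['pixels'][:,:,::-1]
t=c['pixels'][:,:,::-1]
a=cv2.resize(t[170:270,230:420],(760,400),interpolation=cv2.INTER_CUBIC);cv2.imwrite('pics/crop.png',a)
E
python3 m.py
```

```text
red grip px [354.83064516 201.28225806] area 124 mean [ 0.6607 -0.1054] rect mm [ 660.1 -105.5] [43.4 17.5] 13.439080238342285
blue1 px [396.43877551 200.92857143] area 98 mean [ 0.6623 -0.2059] rect mm [ 662.3 -205.2] [15.  40.7] 79.70664978027344
blue2 px [355.73148148 244.73148148] area 108 mean [ 0.5562 -0.1069] rect mm [ 556.1 -106.1] [40.5 17.1] 26.20233154296875
guide px [257.35110393 236.35164243] area 3714 mean [0.5809 0.1305] rect mm [582.9 130.6] [301.5  76.8] 2.435352325439453
slot px [257.29411765 236.55882353] area 34 mean [0.5798 0.1306] rect mm [581.2 130.1] [24.6  7.3] 0.7218111157417297
```

View pics/crop.png

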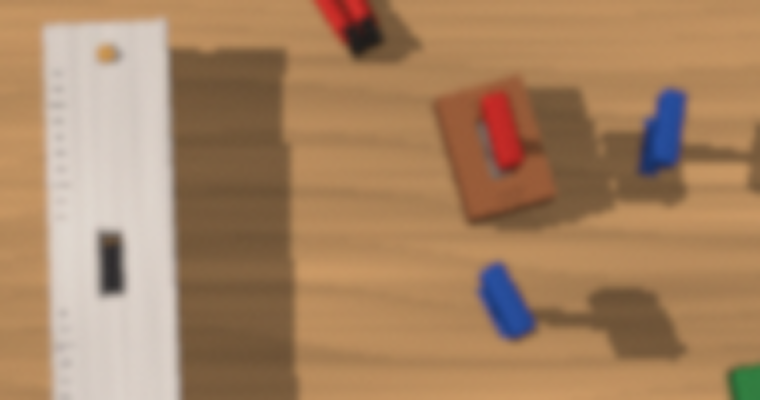

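Crop shows the red grip at top-image (355,201), standing in the maple holder. Look-alikes were the blue knobs (396,201) and (356,245), and the red clamps (310,158) and (152,330). The red one in the holder is the one, and the guide measures 301×77 mm as it should.

```bash
cat >> h.py <<'E'
def go(xyz,yaw):
    "units for the pendant: TCP to xyz, tool down, tool x axis at yaw (deg)"
    o=bot.get_obs();R0=R.from_quat(o['tool_rot']);y=np.radians(yaw)
    Rt=R.from_matrix(np.array([[np.cos(y),np.sin(y),0],[np.sin(y),-np.cos(y),0],[0,0,-1]]))
    t=R0.inv().apply(np.array(xyz)-o['eef_pos'])/.5;a=(R0.inv()*Rt).as_rotvec()/np.pi
    print('t',t.round(4),'a',a.round(4),'|',o['eef_pos'].round(4),'j',o['joint_pos'].round(2),'clock',o['clock'])
E
python3 -c "
from h import *
go([.660,-.1055,.22],120);go([.660,-.1055,.22],193.4)"
```

```text
t [ 1.229  -0.4729  0.0719] a [-4.000e-04 -6.000e-04 -5.884e-01] | [ 0.1215 -0.4844  0.2555] j [-1.33  0.24  0.    1.34 -0.    1.57] clock 0.1
t [ 1.229  -0.4729  0.0719] a [-0.     -0.001  -0.9962] | [ 0.1215 -0.4844  0.2555] j [-1.33  0.24  0.    1.34 -0.    1.57] clock 0.1
```

```bash
python3 -m pendant '[0.8,-0.31,0.05,0,0,-0.39,1,0.8,-0.31,0.05,0,0,-0.39,1,0.8,-0.31,0.05,0,0,-0.39,1,0.8,-0.31,0.05,0,0,-0.39,1,0.8,-0.31,0.05,0,0,-0.39,1,0.8,-0.31,0.05,0,0,-0.39,1,0.8,-0.31,0.05,0,0,-0.39,1,0.8,-0.31,0.05,0,0,-0.39,1,0.8,-0.31,0.05,0,0,-0.39,1,0.8,-0.31,0.05,0,0,-0.39,1]'; python3 -c "
from h import *
go([.640,-.1055,.22],193.4)"
```

```text
clock: 0.93
eef_pos: [0.4625, -0.2431, 0.2316]
tool_rot: [0.739, 0.673, -0.0, -0.0]
ft_force: [0.3, -0.5, -0.5]
grip_width: 0.0856
grasp_force: 0.0
t [0.3072 0.3278 0.023 ] a [-1.000e-04 -3.000e-04 -6.043e-01] | [ 0.4625 -0.2431  0.2316] j [-0.48  0.3   0.02  1.29 -0.    1.18] clock 0.9333
```

```bash
python3 -m pendant '[0.307,0.328,0.023,0,0,-0.39,1,0.307,0.328,0.023,0,0,-0.39,1,0.307,0.328,0.023,0,0,-0.39,1,0.307,0.328,0.023,0,0,-0.39,1,0.307,0.328,0.023,0,0,-0.39,1,0.307,0.328,0.023,0,0,-0.39,1,0.307,0.328,0.023,0,0,-0.39,1,0.307,0.328,0.023,0,0,-0.39,1,0.307,0.328,0.023,0,0,-0.39,1,0.307,0.328,0.023,0,0,-0.39,1]'; python3 -m pendant '[0,0,0,0,0,-0.214,1,0,0,0,0,0,-0.214,1,0,0,0,0,0,-0.214,1,0,0,0,0,0,-0.214,1,0,0,0,0,0,-0.214,1,0,0,0,0,0,-0.214,1,0,0,0,0,0,-0.214,1,0,0,0,0,0,-0.214,1,0,0,0,0,0,-0.214,1,0,0,0,0,0,-0.214,1]'; python3 - <<'E'
from h import *
c=snap('wrist','w1.png');np.save('w1.npy',c,allow_pickle=True)
go([.66,-.1055,.22],193.4)
print(c['T'].round(3))
r,g,b=[c['pixels'][...,i].astype(int) for i in range(3)]
m=((r>130)&(g<70)&(b<70)).astype(np.uint8)
k,l,st,ce=cv2.connectedComponentsWithStats(m)
for i in range(1,k):
    if st[i,4]>300:
        q=cast(c,np.argwhere(l==i)[:,::-1],.092)[:,:2]*1000;print(ce[i],st[i],cv2.minAreaRect(q.astype(np.float32)))
E
```

```text
clock: 1.77
eef_pos: [0.6396, -0.1079, 0.2194]
tool_rot: [0.218, 0.976, -0.0, -0.001]
ft_force: [-0.3, 0.3, 0.2]
grip_width: 0.0854
grasp_force: 0.0
clock: 2.6
eef_pos: [0.6397, -0.1084, 0.2203]
tool_rot: [-0.113, 0.994, 0.0, -0.0]
ft_force: [-0.3, -0.5, -0.3]
grip_width: 0.0857
grasp_force: 0.0
t [-0.0408 -0.0034  0.0008] a [ 0.0001 -0.0001 -0.0024] | [ 0.6397 -0.1084  0.2204] j [-0.17  0.56  0.39  1.4   0.   -0.39] clock 2.65
[[-0.224 -0.93  -0.292  0.565]
 [ 0.975 -0.214 -0.067 -0.126]
 [-0.001 -0.299  0.954  0.338]
 [ 0.     0.     0.     1.   ]]
[316.82117081 261.65276664] [ 306  227   22   66 1247] ((655.4432373046875, -107.5938491821289), (48.291439056396484, 14.56905460357666), 13.273882865905762)
[406.47073791 359.94529262] [390 318  36  75 786] ((717.7205810546875, -23.852645874023438), (70.14891052246094, 11.90362548828125), 37.04013442993164)
[384.88816856 364.90437601] [376 334  17  67 617] ((730.2745361328125, -36.09983825683594), (60.59397888183594, 9.977594375610352), 20.830238342285156)
```

View pics/w1.png

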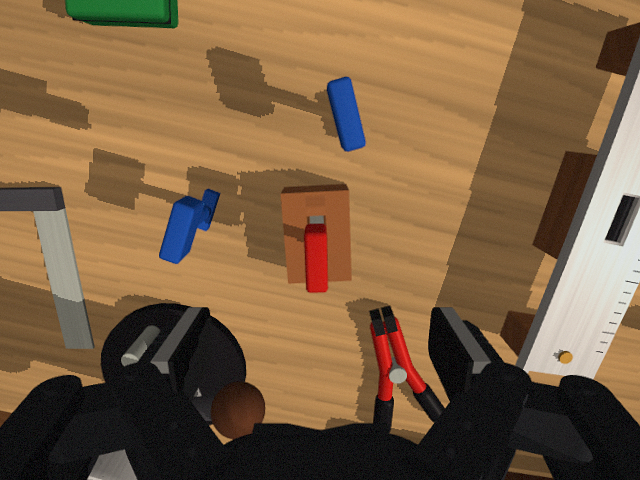

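Wrist view: red grip at (317,258) in its holder, with the blue knobs at (346,113) and (183,228). This agrees with the top view to about 4 mm, so I'm descending.

```bash
python3 -c "
from h import *
go([.657,-.1066,.12],193.3);go([.657,-.1066,.087],193.3)"
```

```text
t [-0.0345 -0.0043  0.2008] a [ 0.0001 -0.0001 -0.0018] | [ 0.6397 -0.1084  0.2204] j [-0.17  0.56  0.39  1.4   0.   -0.39] clock 2.65
t [-0.0345 -0.0043  0.2668] a [ 0.0001 -0.0001 -0.0018] | [ 0.6397 -0.1084  0.2204] j [-0.17  0.56  0.39  1.4   0.   -0.39] clock 2.65
```

```bash
python3 -m pendant '[-0.0345,-0.0043,0,0,0,-0.002,1,-0.0345,-0.0043,0.05,0,0,-0.002,1,-0.0345,-0.0043,0.1,0,0,-0.002,1,-0.0345,-0.0043,0.15,0,0,-0.002,1,-0.0345,-0.0043,0.19,0,0,-0.002,1,-0.0345,-0.0043,0.22,0,0,-0.002,1,-0.0345,-0.0043,0.245,0,0,-0.002,1,-0.0345,-0.0043,0.267,0,0,-0.002,1,-0.0345,-0.0043,0.267,0,0,-0.002,1,-0.0345,-0.0043,0.267,0,0,-0.002,1]'; python3 -m pendant '[0,0,0,0,0,0,0.5,0,0,0,0,0,0,0.3,0,0,0,0,0,0,0,0,0,0,0,0,0,0,0,0,0,0,0,0,0,0,0,0,0,0,0,0,0,0,0,0,0,0,0,0,0,0,0,0,0,0,0,0,0,0,0,0,0,0,0,0,0,0,0,0]'
```

```text
clock: 3.48
eef_pos: [0.6567, -0.1066, 0.0866]
tool_rot: [-0.116, 0.993, 0.0, -0.001]
ft_force: [0.2, -1.2, 0.2]
grip_width: 0.0857
grasp_force: 0.0
clock: 4.32
eef_pos: [0.6575, -0.1068, 0.0877]
tool_rot: [-0.116, 0.993, -0.0, 0.001]
ft_force: [0.6, -0.6, 2.9]
grip_width: 0.0152
grasp_force: 58.8
```

```bash
python3 -m pendant '[0,0,-0.04,0,0,0,0,0,0,-0.1,0,0,0,0,0,0,-0.16,0,0,0,0,0,0,-0.22,0,0,0,0,0,0,-0.28,0,0,0,0,0,0,-0.3,0,0,0,0,0,0,-0.3,0,0,0,0,0,0,-0.3,0,0,0,0,0,0,-0.3,0,0,0,0,0,0,-0.3,0,0,0,0]'; python3 -c "
from h import *
go([.581,.1305,.237],182);go([.52,.1305,.237],182)"
```

```text
clock: 5.15
eef_pos: [0.6558, -0.1064, 0.2337]
tool_rot: [-0.116, 0.993, 0.001, -0.003]
ft_force: [-0.4, 0.1, -0.8]
grip_width: 0.0153
grasp_force: 59.3
t [ 0.036   0.4955 -0.0052] a [ 0.0006 -0.0017  0.0631] | [ 0.6558 -0.1064  0.2337] j [-0.16  0.6   0.48  1.47  0.   -0.39] clock 5.15
t [ 0.1547  0.5237 -0.0046] a [ 0.0006 -0.0017  0.0631] | [ 0.6558 -0.1064  0.2337] j [-0.16  0.6   0.48  1.47  0.   -0.39] clock 5.15
```

```bash
python3 -m pendant '[0.002,0.03,0,0,0,0.005,0,0.008,0.1,0,0,0,0.015,0,0.014,0.17,0,0,0,0.025,0,0.02,0.24,0,0,0,0.035,0,0.026,0.31,0,0,0,0.045,0,0.03,0.38,0,0,0,0.055,0,0.034,0.45,0,0,0,0.063,0,0.036,0.485,0,0,0,0.063,0,0.036,0.4955,0,0,0,0.063,0,0.036,0.4955,0,0,0,0.063,0]'; python3 - <<'E'
from h import *
import time
c=snap('wrist','w2.png');np.save('w2.npy',c,allow_pickle=True)
go([.581,.1305,.237],182)
E
```

```text
clock: 5.98
eef_pos: [0.5812, 0.1317, 0.2355]
tool_rot: [-0.019, 1.0, -0.0, -0.001]
ft_force: [0.2, -0.7, -2.1]
grip_width: 0.0153
grasp_force: 59.3
t [ 0.0014  0.0002 -0.0025] a [-0.0003 -0.0007  0.0005] | [0.5817 0.1304 0.2357] j [ 0.22  0.44  0.24  1.37 -0.    0.18] clock 6.0333
```

View pics/w2.png

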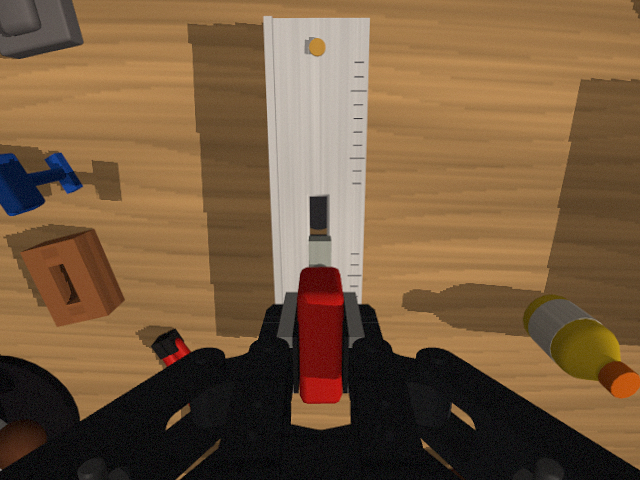

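```bash
python3 - <<'E'
from h import *
c=np.load('w2.npy',allow_pickle=True).item();g=cv2.cvtColor(c['pixels'],cv2.COLOR_RGB2GRAY).astype(int)
print('col319',[(i,g[i,319]) for i in range(188,272,2)])
for r in (205,215,225,240,246,258):print(r,list(zip(range(300,340),g[r,300:340])))
for r in (60,120,180,230):
    print(r,[(x,g[r,x]) for x in range(255,385) if abs(g[r,x+1]-g[r,x-1])>35])
cv2.imwrite('pics/w2c.png',cv2.resize(c['pixels'][180:300,240:400,::-1],(800,600),interpolation=cv2.INTER_CUBIC))
E
```

```text
col319 [(188, np.int64(187)), (190, np.int64(184)), (192, np.int64(186)), (194, np.int64(170)), (196, np.int64(86)), (198, np.int64(37)), (200, np.int64(43)), (202, np.int64(40)), (204, np.int64(37)), (206, np.int64(39)), (208, np.int64(38)), (210, np.int64(36)), (212, np.int64(36)), (214, np.int64(42)), (216, np.int64(39)), (218, np.int64(33)), (220, np.int64(40)), (222, np.int64(33)), (224, np.int64(38)), (226, np.int64(38)), (228, np.int64(32)), (230, np.int64(70)), (232, np.int64(88)), (234, np.int64(49)), (236, np.int64(62)), (238, np.int64(74)), (240, np.int64(64)), (242, np.int64(154)), (244, np.int64(147)), (246, np.int64(152)), (248, np.int64(149)), (250, np.int64(152)), (252, np.int64(149)), (254, np.int64(150)), (256, np.int64(149)), (258, np.int64(148)), (260, np.int64(151)), (262, np.int64(153)), (264, np.int64(87)), (266, np.int64(62)), (268, np.int64(29)), (270, np.int64(36))]
205 [(300, np.int64(184)), (301, np.int64(188)), (302, np.int64(188)), (303, np.int64(190)), (304, np.int64(188)), (305, np.int64(182)), (306, np.int64(187)), (307, np.int64(199)), (308, np.int64
[... 4840 characters left out ...]
, (331, np.int64(180)), (332, np.int64(194)), (333, np.int64(192)), (334, np.int64(192)), (335, np.int64(191)), (336, np.int64(188)), (337, np.int64(188)), (338, np.int64(186)), (339, np.int64(189))]
60 [(264, np.int64(113)), (265, np.int64(174)), (272, np.int64(188)), (274, np.int64(183)), (368, np.int64(170))]
120 [(266, np.int64(82)), (267, np.int64(160)), (274, np.int64(188)), (276, np.int64(171)), (367, np.int64(144))]
180 [(269, np.int64(117)), (270, np.int64(185)), (365, np.int64(157))]
230 [(271, np.int64(108)), (272, np.int64(171)), (309, np.int64(174)), (310, np.int64(90)), (328, np.int64(121)), (329, np.int64(148)), (330, np.int64(195)), (363, np.int64(177)), (364, np.int64(137))]
```

View pics/w2c.png

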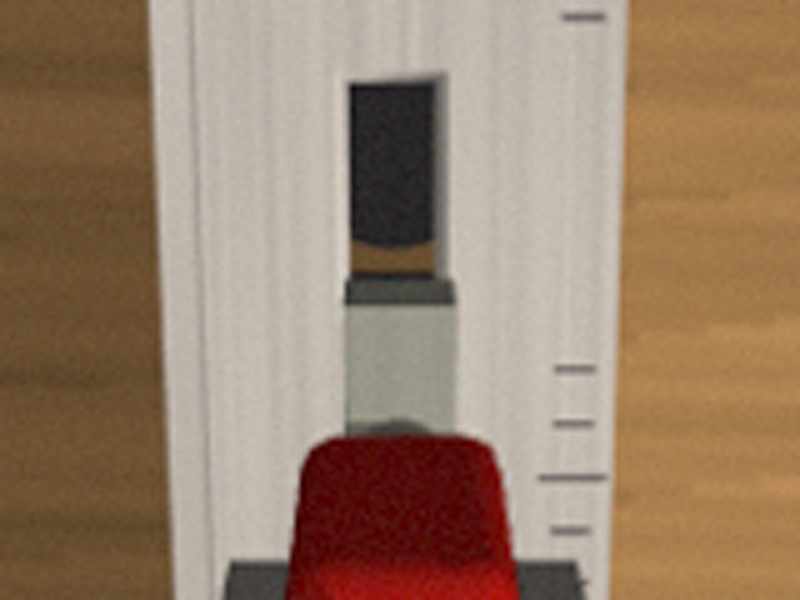

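```bash
python3 - <<'E'
from h import *
c=np.load('w2.npy',allow_pickle=True).item()
mm=lambda px,z:(cast(c,px,z)[:,:2]*1000).round(1)
a=mm([[368.3,60],[367,120],[365.3,180],[363.7,230]],.051);b=mm([[264.6,60],[266.8,120],[269.3,180],[271.5,230]],.057)
print('R',a.tolist(),'L',b.tolist())
for e in(a,b):d=e[3]-e[0];print(np.degrees(np.arctan2(d[1],d[0])))
print('slot sides',mm([[306.8,215],[329.9,215],[306.8,205],[329.9,205]],.051).tolist(),'near end',mm([[319,194],[319,197]],.051).tolist())
print('head sides top',mm([[308.5,246],[331,246],[308.5,258],[330.8,258]],.1665).tolist(),'near top',mm([[319,241]],.1665),'near bottom',mm([[319,234.5]],.1565))
o=bot.get_obs();print(o['eef_pos'],o['tool_rot'],np.degrees(2*np.arctan2(o['tool_rot'][1],o['tool_rot'][0])))
E
```

```text
R [[458.3, 162.3], [501.0, 164.4], [547.2, 166.3], [588.9, 168.1]] L [[462.1, 86.5], [504.0, 88.1], [549.2, 90.0], [590.1, 91.8]]
2.542858389951626
2.371048952698022
slot sides [[577.9, 120.2], [577.1, 139.2], [569.5, 120.0], [568.7, 138.9]] near end [[560.0, 129.6], [562.4, 129.7]]
head sides top [[566.6, 124.9], [566.2, 136.6], [573.3, 125.1], [572.8, 136.8]] near top [[563.7 130.2]] near bottom [[563.1 130.2]]
[0.58170057 0.13042111 0.23573428] [-1.82890806e-02  9.99832021e-01 -5.36277029e-04 -1.07307503e-03] 182.09589262510346
```

```bash
python3 -m pendant '[0,-0.0014,0.02,0,0,-0.002,0,0,-0.0014,0.05,0,0,-0.002,0,0,-0.0014,0.08,0,0,-0.002,0,0,-0.0014,0.11,0,0,-0.002,0,0,-0.0014,0.14,0,0,-0.002,0,0,-0.0014,0.17,0,0,-0.002,0,0,-0.0014,0.19,0,0,-0.002,0,0,-0.0014,0.197,0,0,-0.002,0,0,-0.0014,0.197,0,0,-0.002,0,0,-0.0014,0.197,0,0,-0.002,0]'; python3 -c "
from h import *
c=snap('wrist','w3.png');o=bot.get_obs();print(o['eef_pos'],o['ft_force']);np.save('w3.npy',c,allow_pickle=True)
go([.5813,.1299,.137],182.45)
cv2.imwrite('pics/w3c.png',cv2.resize(c['pixels'][180:330,220:420,::-1],(800,600),interpolation=cv2.INTER_CUBIC))"
```

```text
clock: 6.87
eef_pos: [0.5827, 0.129, 0.1387]
tool_rot: [-0.02, 1.0, -0.0, 0.0]
ft_force: [0.2, 0.3, -1.8]
grip_width: 0.0152
grasp_force: 59.3
[0.58299426 0.12922907 0.1392631 ] [ 0.7288844   0.41938072 -1.0444309 ]
t [0.0033 0.0015 0.0045] a [ 0.0001  0.0004 -0.0006] | [0.583  0.1292 0.1393] j [ 0.22  0.5   0.08  1.14 -0.    0.18] clock 6.9167
```

View pics/w3c.png

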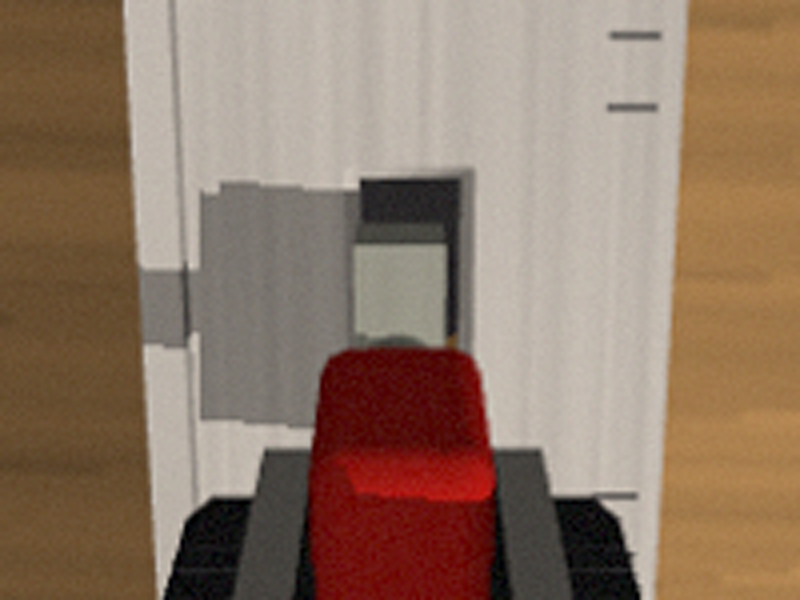

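```bash
python3 - <<'E'
from h import *
c=np.load('w3.npy',allow_pickle=True).item()
mm=lambda px,z:(cast(c,px,z)[:,:2]*1000).round(1).tolist()
zb=.1388-.0797
print('head',mm([[308.3,245],[331.6,245]],zb+.01),'near',mm([[320,240]],zb+.01),mm([[320,235.8]],zb))
print('slot',mm([[338.5,245],[334.8,245]],.051),'near',mm([[322,222],[322,224.5]],.051),'at z.049',mm([[334.8,245]],.049))
print('plate',mm([[220+127/4,195],[220+686/4,195]],.051),mm([[220+127/4,195]],.057))
E
```

```text
head [[568.0, 121.9], [567.5, 134.1]] near [[565.0, 128.0]] [[565.8, 128.0]]
slot [[573.3, 138.9], [573.4, 136.8]] near [[560.0, 128.9], [561.5, 128.9]] at z.049 [[574.0, 136.9]]
plate [[546.2, 89.4], [543.1, 166.6]] [[545.0, 90.5]]
```

```bash
python3 -m pendant '[0.0038,0.0022,0,0,0,-0.0006,0,0.0038,0.0022,0,0,0,-0.0006,0,0.0038,0.0022,0.002,0,0,-0.0006,0,0.0038,0.0022,0.004,0,0,-0.0006,0,0.0038,0.0022,0.006,0,0,-0.0006,0,0.0038,0.0022,0.008,0,0,-0.0006,0,0.0038,0.0022,0.01,0,0,-0.0006,0,0.0038,0.0022,0.012,0,0,-0.0006,0,0.0038,0.0022,0.012,0,0,-0.0006,0,0.0038,0.0022,0.012,0,0,-0.0006,0]'; python3 -c "
from h import *
go([.5813,.1299,.137],182.45)"
```

```text
clock: 7.75
eef_pos: [0.5803, 0.1305, 0.1324]
tool_rot: [-0.022, 1.0, -0.0, -0.0]
ft_force: [0.4, -0.0, -0.9]
grip_width: 0.0154
grasp_force: 59.3
t [-0.002  -0.0013 -0.0092] a [-0.     -0.0001  0.0002] | [0.5803 0.1305 0.1324] j [ 0.22  0.5   0.06  1.13 -0.    0.18] clock 7.75
```

```bash
python3 -m pendant '[0,0,0.001,0,0,0,0,0,0,0.002,0,0,0,0,0,0,0.003,0,0,0,0,0,0,0.004,0,0,0,0,0,0,0.005,0,0,0,0,0,0,0.006,0,0,0,0,0,0,0.007,0,0,0,0,0,0,0.008,0,0,0,0,0,0,0.009,0,0,0,0,0,0,0.009,0,0,0,0]'; python3 -m pendant '[0,0,0.001,0,0,0,0,0,0,0.002,0,0,0,0,0,0,0.003,0,0,0,0,0,0,0.004,0,0,0,0,0,0,0.005,0,0,0,0,0,0,0.006,0,0,0,0,0,0,0.007,0,0,0,0,0,0,0.008,0,0,0,0,0,0,0.009,0,0,0,0,0,0,0.009,0,0,0,0]'
```

```text
clock: 8.58
eef_pos: [0.5803, 0.1305, 0.1279]
tool_rot: [-0.022, 1.0, -0.0, -0.0]
ft_force: [-0.3, -1.1, -1.7]
grip_width: 0.015
grasp_force: 59.3
clock: 9.42
eef_pos: [0.5803, 0.1306, 0.1234]
tool_rot: [-0.022, 1.0, -0.0, -0.0]
ft_force: [-0.1, -0.3, -0.4]
grip_width: 0.0153
grasp_force: 59.3
```

```bash
python3 -m pendant '[0,0,0.0012,0,0,0,0,0,0,0.0024,0,0,0,0,0,0,0.0036,0,0,0,0,0,0,0.0048,0,0,0,0,0,0,0.006,0,0,0,0,0,0,0.0072,0,0,0,0,0,0,0.0084,0,0,0,0,0,0,0.0096,0,0,0,0,0,0,0.0108,0,0,0,0,0,0,0.012,0,0,0,0]'; python3 -m pendant '[0,0,0.001,0,0,0,0,0,0,0.002,0,0,0,0,0,0,0.003,0,0,0,0,0,0,0.004,0,0,0,0,0,0,0.005,0,0,0,0,0,0,0.006,0,0,0,0,0,0,0.006,0,0,0,0,0,0,0.006,0,0,0,0,0,0,0.006,0,0,0,0,0,0,0.006,0,0,0,0]'
```

```text
clock: 10.25
eef_pos: [0.5804, 0.1306, 0.1175]
tool_rot: [-0.022, 1.0, 0.0, -0.0]
ft_force: [-0.3, -0.2, -1.2]
grip_width: 0.015
grasp_force: 59.3
clock: 11.08
eef_pos: [0.5804, 0.1306, 0.1146]
tool_rot: [-0.022, 1.0, 0.0, 0.0]
ft_force: [-0.1, -0.4, -1.5]
grip_width: 0.0153
grasp_force: 59.3
```

```bash
python3 -m pendant '[0,0,0.001,0,0,0,0,0,0,0.002,0,0,0,0,0,0,0.003,0,0,0,0,0,0,0.004,0,0,0,0,0,0,0.005,0,0,0,0,0,0,0.006,0,0,0,0,0,0,0.006,0,0,0,0,0,0,0.006,0,0,0,0,0,0,0.006,0,0,0,0,0,0,0.006,0,0,0,0]'; python3 -m pendant '[0,0,0.001,0,0,0,0,0,0,0.002,0,0,0,0,0,0,0.003,0,0,0,0,0,0,0.004,0,0,0,0,0,0,0.005,0,0,0,0,0,0,0.006,0,0,0,0,0,0,0.006,0,0,0,0,0,0,0.006,0,0,0,0,0,0,0.006,0,0,0,0,0,0,0.006,0,0,0,0]'
```

```text
clock: 11.92
eef_pos: [0.5804, 0.1306, 0.1116]
tool_rot: [-0.022, 1.0, 0.0, 0.0]
ft_force: [0.3, 0.5, -2.2]
grip_width: 0.0151
grasp_force: 59.3
clock: 12.75
eef_pos: [0.5804, 0.1306, 0.1086]
tool_rot: [-0.022, 1.0, 0.0, 0.0]
ft_force: [-0.4, 0.1, -1.6]
grip_width: 0.0153
grasp_force: 59.3
```

Depth is now about 22 mm with no contact yet, so I'm continuing.

```bash
python3 -m pendant '[0,0,0.001,0,0,0,0,0,0,0.002,0,0,0,0,0,0,0.003,0,0,0,0,0,0,0.004,0,0,0,0,0,0,0.005,0,0,0,0,0,0,0.006,0,0,0,0,0,0,0.006,0,0,0,0,0,0,0.006,0,0,0,0,0,0,0.006,0,0,0,0,0,0,0.006,0,0,0,0]'; python3 -m pendant '[0,0,0.001,0,0,0,0,0,0,0.002,0,0,0,0,0,0,0.003,0,0,0,0,0,0,0.004,0,0,0,0,0,0,0.005,0,0,0,0,0,0,0.006,0,0,0,0,0,0,0.006,0,0,0,0,0,0,0.006,0,0,0,0,0,0,0.006,0,0,0,0,0,0,0.006,0,0,0,0]'
```

```text
clock: 13.58
eef_pos: [0.5804, 0.1306, 0.1056]
tool_rot: [-0.022, 1.0, -0.0, 0.0]
ft_force: [-0.2, 0.7, -1.2]
grip_width: 0.0151
grasp_force: 59.3
clock: 14.42
eef_pos: [0.5804, 0.1306, 0.1026]
tool_rot: [-0.022, 1.0, 0.0, 0.0]
ft_force: [0.6, 0.7, -1.5]
grip_width: 0.015
grasp_force: 59.3
```

```bash
python3 -m pendant '[0,0,0.001,0,0,0,0,0,0,0.002,0,0,0,0,0,0,0.003,0,0,0,0,0,0,0.004,0,0,0,0,0,0,0.005,0,0,0,0,0,0,0.006,0,0,0,0,0,0,0.006,0,0,0,0,0,0,0.006,0,0,0,0,0,0,0.006,0,0,0,0,0,0,0.006,0,0,0,0]'; python3 -m pendant '[0,0,0.001,0,0,0,0,0,0,0.002,0,0,0,0,0,0,0.003,0,0,0,0,0,0,0.004,0,0,0,0,0,0,0.005,0,0,0,0,0,0,0.006,0,0,0,0,0,0,0.006,0,0,0,0,0,0,0.006,0,0,0,0,0,0,0.006,0,0,0,0,0,0,0.006,0,0,0,0]'
```

```text
clock: 15.25
eef_pos: [0.5805, 0.1306, 0.0998]
tool_rot: [-0.022, 1.0, 0.0, 0.0]
ft_force: [-1.3, -0.3, 1.9]
grip_width: 0.015
grasp_force: 59.5
clock: 16.08
eef_pos: [0.5805, 0.1306, 0.0967]
tool_rot: [-0.022, 1.0, 0.0, 0.0]
ft_force: [-1.3, -0.4, 4.5]
grip_width: 0.0149
grasp_force: 59.9
```

```bash
python3 -m pendant '[0,0,0.001,0,0,0,0,0,0,0.002,0,0,0,0,0,0,0.003,0,0,0,0,0,0,0.004,0,0,0,0,0,0,0.005,0,0,0,0,0,0,0.006,0,0,0,0,0,0,0.007,0,0,0,0,0,0,0.007,0,0,0,0,0,0,0.007,0,0,0,0,0,0,0.007,0,0,0,0]'; python3 -c "
from h import *
o=bot.get_obs();print(o['ft_force'],o['ft_torque'],o['eef_pos'],o['joint_pos'])"
```

```text
clock: 16.92
eef_pos: [0.5805, 0.1306, 0.0935]
tool_rot: [-0.022, 1.0, 0.0, 0.0]
ft_force: [-1.6, 0.1, 6.9]
grip_width: 0.0151
grasp_force: 60.2
[-1.5973234   0.07437104  6.85033811] [-0.17118346  0.44780779  0.02106578] [0.58050231 0.13059722 0.0935264 ] [ 2.21290588e-01  5.38445771e-01  8.99660958e-03  1.04083681e+00
 -4.40055866e-06  1.77851239e-01]
```

```bash
python3 -m pendant '[0,0,0.001,0,0,0,0,0,0,0.001,0,0,0.016,0,0,0,0.001,0,0,0.032,0,0,0,0.001,0,0,0.048,0,0,0,0.001,0,0,0.064,0,0,0,0.001,0,0,0.08,0,0,0,0.001,0,0,0.096,0,0,0,0.001,0,0,0.112,0,0,0,0.001,0,0,0.128,0,0,0,0.001,0,0,0.128,0]'; python3 -c "
from h import *
o=bot.get_obs();print(o['ft_force'],o['ft_torque'],o['eef_pos'],o['joint_pos'])"
```

```text
clock: 17.75
eef_pos: [0.5815, 0.1309, 0.0935]
tool_rot: [0.179, 0.984, 0.001, 0.001]
ft_force: [-0.5, 0.1, 6.7]
grip_width: 0.0153
grasp_force: 60.4
[-0.54165323  0.11287248  6.73273815] [ 0.0333552   0.15628359 -0.0430077 ] [0.58148795 0.13087313 0.09352908] [2.21322163e-01 5.38675872e-01 9.40045074e-03 1.03866428e+00
 1.17784723e-04 5.81593070e-01]
```

```bash
python3 -m pendant '[0,0,0,0,0,0.037,0,0,0,0,0,0,0.074,0,0,0,0,0,0,0.111,0,0,0,0,0,0,0.148,0,0,0,0,0,0,0.185,0,0,0,0,0,0,0.222,0,0,0,0,0,0,0.26,0,0,0,0,0,0,0.297,0,0,0,0,0,0,0.334,0,0,0,0,0,0,0.372,0]'; python3 -m pendant '[0,0,0,0,0,0,0,0,0,0,0,0,0,0,0,0,0,0,0,0,0,0,0,0,0,0,0,0,0,0,0,0,0,0,0,0,0,0,0,0,0,0,0,0,0,0,0,0,0,0,0,0,0,0,0,0,0,0,0,0,0,0,0,0,0,0,0,0,0,0]';python3 -c "
from h import *
o=bot.get_obs();print(o['ft_force'],o['ft_torque'])
c=snap('wrist','w4.png')
go([.5813,.1304,.0935],92.45)"
```

```text
clock: 18.58
eef_pos: [0.5819, 0.1309, 0.0937]
tool_rot: [0.694, 0.72, 0.002, 0.001]
ft_force: [0.7, -0.9, 7.2]
grip_width: 0.0152
grasp_force: 60.5
clock: 19.42
eef_pos: [0.5818, 0.1309, 0.0937]
tool_rot: [0.692, 0.722, 0.002, 0.001]
ft_force: [-0.5, 0.6, 6.7]
grip_width: 0.0149
grasp_force: 60.4
[-0.51892309  0.57947542  6.72768788] [-0.02298163 -0.07040718 -0.05084867]
t [-0.001  -0.0011  0.0003] a [ 0.0011 -0.0002  0.0002] | [0.5818 0.1309 0.0937] j [ 0.22  0.54  0.01  1.04 -0.    1.75] clock 19.4667
```

View pics/w4.png

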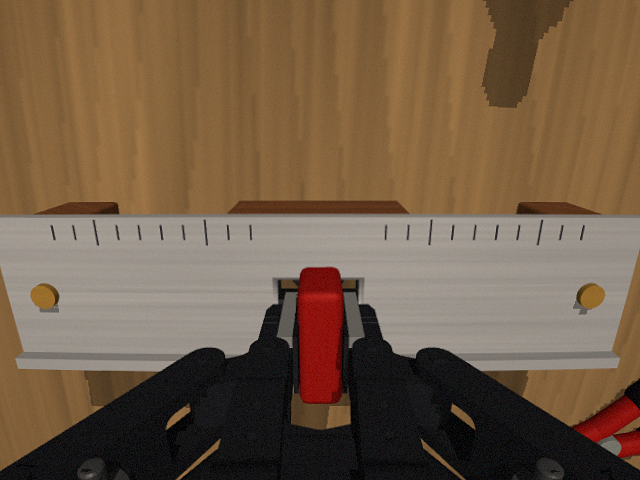

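The grip is crosswise and centred on the slot (knob column 320, slot centre column 318.5). Now easing up about 5 mm.

```bash
python3 -m pendant '[0,0,-0.001,0,0,0,0,0,0,-0.002,0,0,0,0,0,0,-0.003,0,0,0,0,0,0,-0.004,0,0,0,0,0,0,-0.005,0,0,0,0,0,0,-0.006,0,0,0,0,0,0,-0.007,0,0,0,0,0,0,-0.008,0,0,0,0,0,0,-0.009,0,0,0,0,0,0,-0.0095,0,0,0,0]';python3 -c "
from h import *
o=bot.get_obs();print(o['ft_force'],o['ft_torque'])"
```

```text
clock: 20.3
eef_pos: [0.5813, 0.1308, 0.0977]
tool_rot: [0.692, 0.722, 0.001, 0.001]
ft_force: [2.8, 0.4, 4.0]
grip_width: 0.0154
grasp_force: 60.0
[2.76993014 0.35307473 3.97286235] [ 0.11091694 -0.77658769  0.01905029]
```

```bash
python3 -m pendant '[0,0,-0.001,0,0,0,0,0,0,-0.002,0,0,0,0,0,0,-0.002,0,0,0,0,0,0,-0.002,0,0,0,0,0,0,-0.002,0,0,0,0.5,0,0,-0.002,0,0,0,0.5,0,0,-0.002,0,0,0,0.5,0,0,-0.002,0,0,0,0.5,0,0,-0.002,0,0,0,0.5,0,0,-0.002,0,0,0,0.5]'; python3 -m pendant '[0,0,-0.02,0,0,0,0.5,0,0,-0.04,0,0,0,0.5,0,0,-0.08,0,0,0,0.5,0,0,-0.12,0,0,0,0.5,0,0,-0.17,0,0,0,0.5,0,0,-0.22,0,0,0,0.5,0,0,-0.26,0,0,0,0.5,0,0,-0.28,0,0,0,0.5,0,0,-0.28,0,0,0,0.5,0,0,-0.28,0,0,0,0.5]';python3 - <<'E'
from h import *
c=snap('wrist','w5.png');go([.58,.13,.25],92.45)
r,g,b=[c['pixels'][...,i].astype(int) for i in range(3)]
m=((r>110)&(g<70)&(b<70)).astype(np.uint8);k,l,st,ce=cv2.connectedComponentsWithStats(m)
for i in range(1,k):
    if st[i,4]>300:print(ce[i],cv2.minAreaRect((cast(c,np.argwhere(l==i)[:,::-1],.107)[:,:2]*1000).astype(np.float32)))
s=snap('scene');cv2.imwrite('pics/s2.png',np.hstack([cv2.resize(s['pixels'][180:310,310:430,::-1],(400,433)),cv2.resize(c['pixels'][150:350,230:410,::-1],(390,433))]))
E
```

```text
clock: 21.13
eef_pos: [0.5799, 0.1305, 0.0979]
tool_rot: [0.692, 0.722, -0.0, -0.0]
ft_force: [0.3, -0.3, 1.1]
grip_width: 0.0427
grasp_force: 0.0
clock: 21.97
eef_pos: [0.5806, 0.1306, 0.2389]
tool_rot: [0.692, 0.722, 0.001, 0.0]
ft_force: [0.8, 1.1, -0.8]
grip_width: 0.0427
grasp_force: 0.0
t [-0.001   0.0001 -0.0249] a [-0.0004  0.0001  0.0002] | [0.5799 0.1305 0.2376] j [0.22 0.44 0.24 1.37 0.   1.75] clock 22.0167
[319.22360704 231.91495601] ((580.1753540039062, 133.72640991210938), (14.5033597946167, 47.649505615234375), 1.989007830619812)
[491.7106383  332.72553191] ((718.2578735351562, 57.16425323486328), (64.55903625488281, 28.888486862182617), 36.356407165527344)
```

View pics/s2.png

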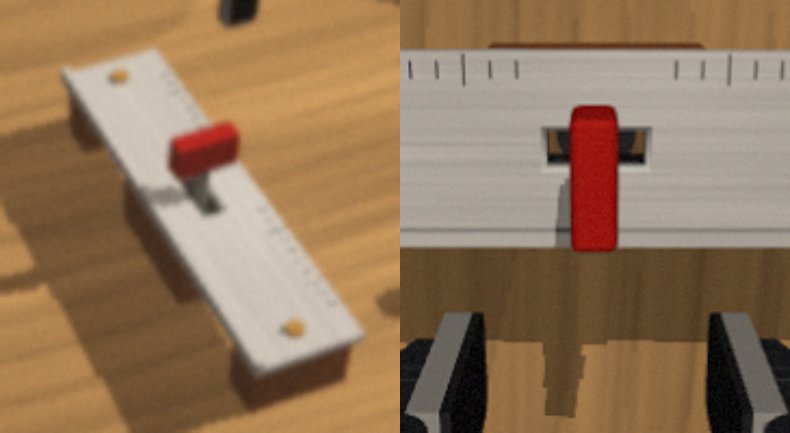

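The knob stands upright, crosswise and seated: grip axis 2.0° against the guide's 2.4°, x 0.580. The gripper is clear, so I'm handing in.

```bash
python3 -c "
from workcell import bot
print(bot.job_done())"
```

```text
the job is handed in; nothing more can be done
None
```

I passed the red knob through the slot, turned it a quarter turn and eased it up. The last pictures show it upright, crosswise and centred, with the gripper open and clear. I handed the job in at about 22 s; no verdict came back.

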